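Bring the warming plate to full heat by fingertip

ROBOT

A 7-joint arm with a two-finger parallel gripper is mounted at the origin on the work surface. World frame = base frame: x ahead of the robot, y to its left, z up, the work surface at z = 0. Lengths are in m, angles in degrees, forces in N, time in s.
With the tool pointing down it reaches from about 0.425 to 0.875 m from the base axis. Payload 4.7 kg.
Tool frame: the origin (TCP) lies on the centre line of the jaws, within the pads' length; the fingertips stand 11 mm ahead of it and the grasp point (between the pads) lies 8 mm behind it; z points along the fingers, y is the direction in which the jaws open and shut (so a half turn about z gives the same grasp; the last joint's range is limited). The gripper opens to 87 mm and grips with 3 to 60 N. Pads are 19 mm wide; open, the fingers measure 117 mm over their backs; the gripper's body (75 mm by 190 mm) begins 51 mm behind the grasp point.
Start: joints at [68.531, 18.392, -4.016, 83.108, 1.295, 78.541, -3.26], TCP at [0.246, -0.602, 0.234] pointing down, gripper open.
Joint ranges: [-163.93, 163.93], [-17.29, 119.83], [-79.2, 71.16], [3.27, 140.29], [-89.18, 269.18], [5.43, 117.66], [-154.24, 154.24]. Speed limits (degrees/s): [147.25, 147.25, 180, 180, 180, 180, 180].

INTERFACE

Orientations are given as [roll, pitch, yaw] about the fixed x, y, z axes, in that order (R = Rz(yaw) Ry(pitch) Rx(roll)).
In Python, from cell import env gives the robot as it stands.
- The arm moves only by the tool servo_tool, never from a script. Its argument "moves" is text: rows parted by semicolons, each of 7 numbers parted by spaces: the shift along the tool's x, y, z as a fraction of full scale, then the turn, a rotation vector about the tool's x, y, z as a fraction of full scale, then the gripper's target within -1 to 1 (shut at 1, half-way at 0, fully open at -1). A call has 1 to 20 rows; each row shifts and turns the pose as measured when the row begins, along the tool's axes as they then stand; what a row does not reach is not made up. Full scale, the value 1, is 1000 mm for a shift and 0.5 rad for a turn. A row lasts 1/12 s, in which the tool goes at most 41.7 mm and 7.16 degrees, less where a joint would pass 70% of its speed; a pose out of reach is approached as far as the arm can. A call with a number of a shift or a turn outside -1 to 1 is refused whole. A call with a gripper value outside its range is refused whole. The fingers move at their own pace and stop on an object; "squeeze" is the grip in N (left out, the last holds). Time passes only in rows, so rows that do not move let the fingers close. It gives the time, the measured TCP pose, the force and the opening at its end, in the units of the state.
- env.get_obs(): the state, without advancing time (a new reading comes with each control period).
- env.read_camera(name): name is "side" or "top" or "wrist"; returns a dict with "img" (384x512x3 uint8, red, green, blue), "range_z" (384x512 float32, m along the optical axis (not along the pixel's ray), 0 where there is no reading), "mtx" (3x3 intrinsics, pixels), "k1" (the pictures are not rectified: a ray, as slopes to the right and down, at radius r is drawn at 1 + k1 r^2 times it, then the intrinsics apply), "T" (4x4, takes a point from camera to world coordinates); the wrist camera has in their place "hand_eye" (4x4, takes a point from camera to tool coordinates, whose origin is the TCP and whose axes are the flange's). Camera axes: x right, y up, looking along -z (the intrinsics and any distortion apply to the point x, -y, -z); pixel columns grow to the right and rows downward; lengths in m; the calibration is good to about 2 mm. A picture is of the moment at which its call begins: read the wrist's pose just before it.
- env.sign_off(): hands the job in, once; it reports no verdict.
The state is a dict: "time_s": time; "qpos": joint angles; "joint_velocities": joint speeds; "effort": joint torques, N m; "tool_pos": TCP position; "tool_rot": TCP orientation; "force": force on the tool from outside, world axes, zero at the start; "wrist_torque": the same for the moment, N m; "grip_width": finger opening in m.
Only numpy, scipy, OpenCV 4.12 (cv2) and the standard library are available. Lean on these libraries where they do the work, as an engineer would, in place of code of your own. Each camera call takes 0.05 s, during which the arm holds its last target.

TASK

Heat up the plate under the jug with the tips of the closed fingers: press the round power key gently until it switches on and let it go. Then set the fingertips on the smallest dot of the grey touch strip and draw them lightly along the curve, over every dot in order and in one unbroken stroke, to the big orange dot. Finish there, still holding the fingertips lightly on the orange dot (never press hard anywhere), and leave the jug and everything else on the sill where it stands.

Things in the scene. Friction and masses are not known exactly. Their poses are not given: they have to be found in the camera images.
- warmer: Round cream warming plate, 292 mm across, 28 mm high, fixed on the sill. Origin: centre of its underside; its x points from its front (controls) to its back, y to its left. In the middle a black glass disc, 142 mm across, top 31 mm above the sill, carries the jug. Round its front runs a grey silicone touch strip with 7 dots; a round power key stands beyond the strip's left end.
- strip (a joint): Press depth of the touch strip, m: 0 untouched, 0.005 at its hard stop. It yields as one piece: from about 1 N, then 1 N per mm, 6 N at the stop; 1 to 3 mm is a light touch. The strip is an arc about the plate's centre, centre line radius 120 mm, 48 degrees either side of the front, 22 mm wide; its level top is 35 mm above the sill, 7 mm proud of the body.
- key (a joint): Press depth of the power key, m: 0 released, 0.005 at its hard stop. It yields from about 0.8 N, then 1 N per mm, about 6 N at the stop. It switches on past 3 mm (about 4 N) and springs back when let go.
- dot1 (a point): Centre of dot 1 of 7 on the top face of the touch strip (white, 4.4 mm across, the smallest: lowest heat, at the end next to the power key), on the strip's centre line 45 degrees to the left of the front; it sinks with the strip. Neighbouring dots are 31 mm apart along the arc.
- dot2 (a point): Centre of dot 2 of 7 on the top face of the touch strip (white, 6.2 mm across), on the strip's centre line 30 degrees to the left of the front; it sinks with the strip. Neighbouring dots are 31 mm apart along the arc.
- dot3 (a point): Centre of dot 3 of 7 on the top face of the touch strip (white, 8.0 mm across), on the strip's centre line 15 degrees to the left of the front; it sinks with the strip. Neighbouring dots are 31 mm apart along the arc.
- dot4 (a point): Centre of dot 4 of 7 on the top face of the touch strip (white, 9.8 mm across), on the strip's centre line at the front; it sinks with the strip. Neighbouring dots are 31 mm apart along the arc.
- dot5 (a point): Centre of dot 5 of 7 on the top face of the touch strip (white, 11.6 mm across), on the strip's centre line 15 degrees to the right of the front; it sinks with the strip. Neighbouring dots are 31 mm apart along the arc.
- dot6 (a point): Centre of dot 6 of 7 on the top face of the touch strip (white, 13.4 mm across), on the strip's centre line 30 degrees to the right of the front; it sinks with the strip. Neighbouring dots are 31 mm apart along the arc.
- dot7 (a point): Centre of dot 7 of 7 on the top face of the touch strip (orange, 15.2 mm across, the largest: full heat, at the far end), on the strip's centre line 45 degrees to the right of the front; it sinks with the strip. Neighbouring dots are 31 mm apart along the arc.
- key_top (a point): Centre of the top face of the power key: a grey silicone disc 22 mm across with a white ring on it, its top 35 mm above the sill and 7 mm proud of the body, 120 mm from the plate's centre, 72 degrees to the left of the front, 56 mm from the first dot. It sinks with the key.
- jug: Small copper-toned aluminium milk jug, 74 mm across and 80 mm high, loose on the warming plate's glass (its top 111 mm above the sill). Origin at the centre of its underside; the handle, 60 mm out from its axis, is at its own +x and points away from the strip. Leave it alone.
- cup_low: Lower of two stacked white porcelain cups, 72 mm across, 62 mm high, small handle at its +y. Origin at the centre of its underside. Leave it alone.
- cup_top: Upper white cup, standing in the mouth of the lower one; the stack is 106 mm high. Origin at the centre of its underside. Leave it alone.
- brush: Grey silicone brush lying flat, 173 mm long along its x, 34 mm wide, 16 mm high. Origin under its middle. Leave it alone.
- jar: Glass storage jar of beans with a wire latch, 100 mm across, 139 mm high. Origin at the centre of its underside. Leave it alone.
- tin: Round green tin with a wooden lid, 78 mm across, 104 mm high. Origin at the centre of its underside. Leave it alone.
- grinder: Hand grinder locked to the sill by the lever at its foot (so fixed), 104 mm across the foot, 268 mm high; its crank points along its +y, 117 mm out. Origin at the centre of its foot. Leave it alone.

How it is judged (in metres and radians):
On the way, in this order (a step that is already met when the one before it is completed fails the run):
1. the power key is pressed by the fingers past its switching point (3 mm) (value of joint key above 0.003 m and contact force between the fingers and warmer above 0.3 N), for 0.05 s.
2. the fingertips press the strip lightly at dot 1 (within 12 mm), with the power key released (horizontal distance between the grasp point and dot1 below 0.012 m and contact force between the fingers and warmer above 0.3 N and value of joint strip above 0.0003 m and value of joint key below 0.001 m), for 0.05 s.
3. the fingertips press the strip lightly at dot 2 (within 12 mm) (horizontal distance between the grasp point and dot2 below 0.012 m and contact force between the fingers and warmer above 0.3 N and value of joint strip above 0.0003 m), for 0.05 s.
4. the fingertips press the strip lightly at dot 3 (within 12 mm) (horizontal distance between the grasp point and dot3 below 0.012 m and contact force between the fingers and warmer above 0.3 N and value of joint strip above 0.0003 m), for 0.05 s.
5. the fingertips press the strip lightly at dot 4 (within 12 mm) (horizontal distance between the grasp point and dot4 below 0.012 m and contact force between the fingers and warmer above 0.3 N and value of joint strip above 0.0003 m), for 0.05 s.
6. the fingertips press the strip lightly at dot 5 (within 12 mm) (horizontal distance between the grasp point and dot5 below 0.012 m and contact force between the fingers and warmer above 0.3 N and value of joint strip above 0.0003 m), for 0.05 s.
7. the fingertips press the strip lightly at dot 6 (within 12 mm) (horizontal distance between the grasp point and dot6 below 0.012 m and contact force between the fingers and warmer above 0.3 N and value of joint strip above 0.0003 m), for 0.05 s.
8. the fingertips press the strip lightly at dot 7 (within 12 mm) (horizontal distance between the grasp point and dot7 below 0.012 m and contact force between the fingers and warmer above 0.3 N and value of joint strip above 0.0003 m), for 0.05 s.
At the end, for the whole second after the job is handed in: the closed fingertips rest on the orange dot (within 12 mm), pressing the strip with more than 0.3 N and never more than 15 N; the power key is released; jug, cups, brush, jar and tin are upright and within 20 mm of where they stood (all of step 8 and value of joint key below 0.001 m and distance of each of jug, cup_low, cup_top, brush, jar, tin from where it was at the start of the episode below 0.02 m and angle between each of jug, cup_low, cup_top, brush, jar, tin's own z axis and vertical below 0.15 rad); the arm keeps its last pose, push and grip.
It fails at once if something on the warming plate was pressed harder than 15 N (contact force between any of the fingers, the arm and warmer above 15 N).
It fails at once if the fingertips left the strip above its middle dots (the stroke was broken) ((horizontal distance between the grasp point and dot2 below 0.015 m or horizontal distance between the grasp point and dot3 below 0.015 m or horizontal distance between the grasp point and dot4 below 0.015 m or horizontal distance between the grasp point and dot5 below 0.015 m or horizontal distance between the grasp point and dot6 below 0.015 m) and z of the grasp point in the frame of warmer between 0.059 and 0.075 m and value of joint strip below 0.0003 m and contact force between the fingers and warmer below 0.05 N).
It fails at once if the jug or another thing on the sill was moved, lifted or tipped (distance of any of jug, cup_low, cup_top, brush, jar, tin from where it was at the start of the episode above 0.02 m or angle between any of jug, cup_low, cup_top, brush, jar, tin's own z axis and vertical above 0.2 rad).
It fails at once if the grinder, jug, cups, jar, tin or brush was bumped (contact force between any of the arm, the fingers and jug above 3 N or contact force between any of the arm, the fingers and cup_low above 3 N or contact force between any of the arm, the fingers and cup_top above 3 N or contact force between any of the arm, the fingers and brush above 3 N or contact force between any of the arm, the fingers and jar above 3 N or contact force between any of the arm, the fingers and tin above 3 N or contact force between any of the arm, the fingers and grinder above 3 N).
It also fails if it takes over 54 s, if anything falls off the work surface, if the arm or the gripper's body presses on something with over 40 N, if the wrist force passes 120 N, or if a joint passes its speed limit or range.

## Working session

There is one attempt and no reset: what is moved stays moved. The work goes in short steps, Python scripts to look and compute and a tool call to move; the robot and the scene stay as the last step left them, time stands still between calls to the robot, and variables do not carry over. Pictures are saved under pics/ and viewed, and the job is handed in when it is done.

Besides the shell and the picture viewer there is one more tool, called after "Call:" as name(argument=value, ...) on one line, values as JSON. servo_tool: Moves the arm, as the interface text tells. Its arguments: {"type":"object","properties":{"moves":{"type":"string"},"squeeze":{"type":"number"}},"required":["moves"]}

```bash
mkdir -p pics
python3 - <<'E'
from cell import env
import cv2,numpy as np
o=env.get_obs(); print(o)
for n in("top","side","wrist"):
    c=env.read_camera(n); cv2.imwrite(f"pics/{n}0.png",c["img"][:,:,::-1]); np.savez(f"{n}0.npz",**c)
    print(n,c["mtx"],c["k1"],c.get("T",c.get("hand_eye")))
E
```

```text
{'time_s': 0.0, 'qpos': array([68.53115695, 18.43888185, -4.01568165, 83.17534046,  1.29536963,
       78.54045255, -3.26098784]), 'joint_velocities': array([ 0.00308796,  0.02501322,  0.06622781, -0.00034133,  0.007296  ,
        0.0362325 ,  0.03703975]), 'effort': array([-8.13379120e-04, -4.91292214e+01, -4.04678872e-01, -3.12529600e+01,
       -6.41090423e-02,  4.36675921e-02,  1.73954695e-04]), 'tool_pos': array([ 0.24615243, -0.60101076,  0.23245969]), 'tool_rot': array([-1.79890590e+02,  6.08564544e-03,  2.22778366e+01]), 'force': array([-0.18819467,  0.06481595,  0.82669995]), 'wrist_torque': array([ 0.00492605,  0.00401476, -0.04022517]), 'grip_width': 0.0869732662056594}
top [[473.93336506   0.         251.51729331]
 [  0.         473.93336506 184.56802338]
 [  0.           0.           1.        ]] -0.17572888268327208 [[-0.01413559  0.99688021 -0.07765334  0.38655946]
 [-0.99988476 -0.01452272 -0.00442285  0.01082624]
 [-0.00553679  0.07758187  0.99697061  1.52378061]
 [ 0.          0.          0.          1.        ]]
side [[448.39404885   0.         250.24670685]
 [  0.         448.39404885 193.60934597]
 [  0.           0.           1.        ]] -0.11644882830087368 [[-0.9837979   0.13157413 -0.12177827  0.37666832]
 [-0.17899683 -0.75909712  0.62588473  0.75426153]
 [-0.0100913   0.63754201  0.7703495   0.97932817]
 [ 0.          0.          0.          1.        ]]
wrist [[283.85898631   0.         258.17507077]
 [  0.         283.85898631 188.7053329 ]
 [  0.           0.           1.        ]] -0.007962605546601303 [[ 5.00511124e-04  9.57886039e-01  2.87148194e-01  7.94851895e-02]
 [ 9.99999669e-01 -2.95458182e-04 -7.57433599e-04 -5.61940286e-04]
 [-6.40694787e-04  2.87148478e-01 -9.57885871e-01 -1.50891784e-01]
 [ 0.00000000e+00  0.00000000e+00  0.00000000e+00  1.00000000e+00]]
```

View pics/top0.png

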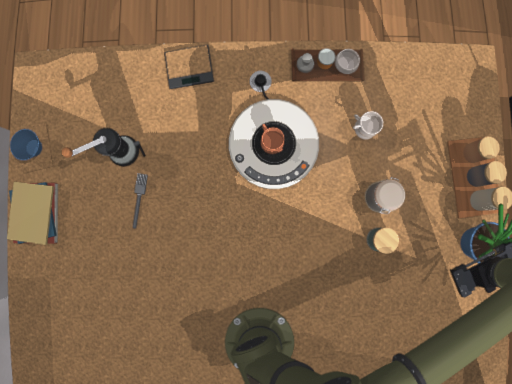

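View pics/side0.png

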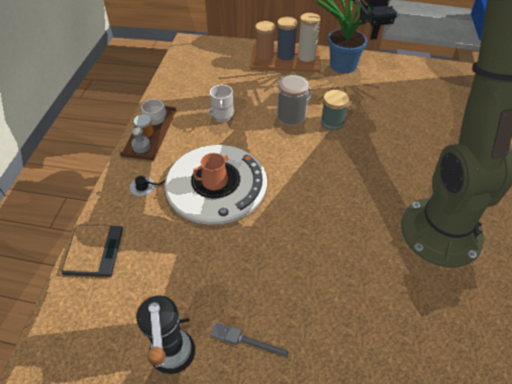

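View pics/wrist0.png

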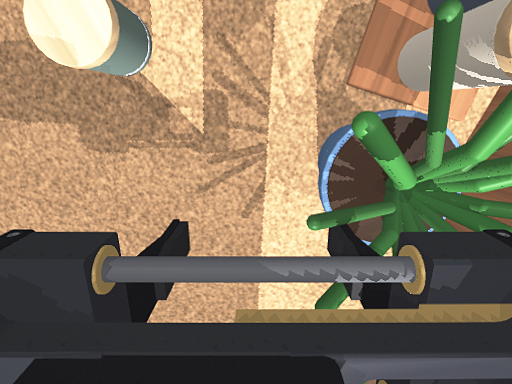

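The top view has the plate centred at about (273,143), with the key at (239,158) and the orange dot at (304,166). The arm is at the right, near the plant. Next I zoom in for the dots.

```bash
cat > h.py <<'E'
import numpy as np,cv2
def load(n): return dict(np.load(n))
def pix2world(c,u,v,z):
    d=np.array([0.,0,0]); K=c["mtx"]; k=float(c["k1"])
    a=np.array([(u-K[0,2])/K[0,0],(v-K[1,2])/K[1,1]])
    p=cv2.undistortPoints(np.array([[[u,v]]],float),K,np.array([k,0,0,0,0.]))[0,0]
    r=c["T"][:3,:3]@np.array([p[0],-p[1],-1.]); o=c["T"][:3,3]
    return o+r*(z-o[2])/r[2]
def proj(c,P):
    P=np.atleast_2d(P); q=(P-c["T"][:3,3])@c["T"][:3,:3]; q=q*[1,-1,-1]
    return cv2.projectPoints(q,np.zeros(3),np.zeros(3),c["mtx"],np.array([float(c["k1"]),0,0,0,0]))[0][:,0]
E
python3 - <<'E'
from h import *
for n,(x,y,w,h) in dict(top=(215,90,120,110),side=(150,130,130,100)).items():
    im=cv2.imread(f"pics/{n}0.png")[y:y+h,x:x+w]; cv2.imwrite(f"pics/{n}0z.png",cv2.resize(im,None,fx=6,fy=5 if 0 else 6,interpolation=cv2.INTER_CUBIC)[:600*2])
    c=load(f"{n}0.npz")
E
python3 -c "
import cv2
for n in('top','side'):
    im=cv2.imread(f'pics/{n}0z.png'); print(im.shape); s=min(1,600/im.shape[0],800/im.shape[1]); cv2.imwrite(f'pics/{n}0z.png',cv2.resize(im,None,fx=s,fy=s)); print(s*6)"
```

```text
(660, 720, 3)
5.454545454545454
(600, 780, 3)
6
```

View pics/top0z.png

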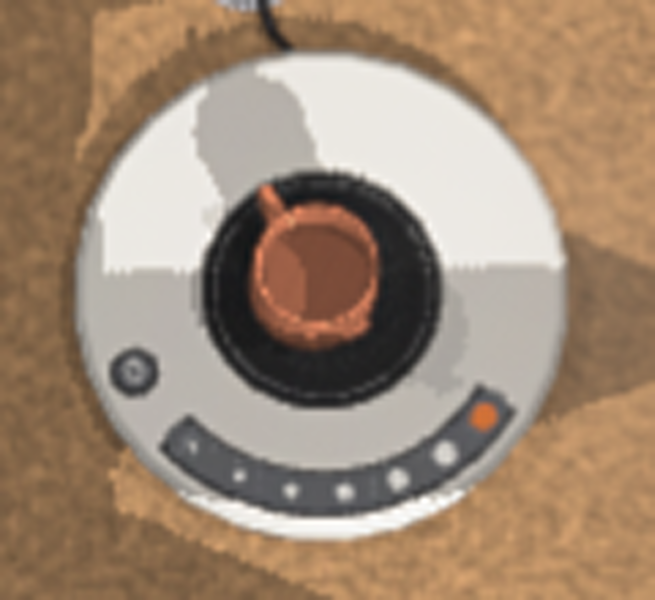

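View pics/side0z.png

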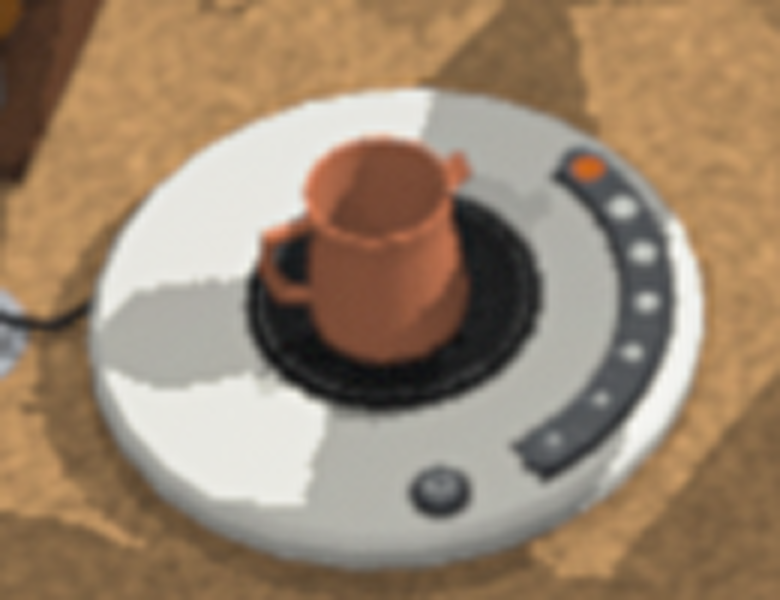

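The top zoom shows dots 1–7 running from (193,446) to (484,416), with the key at (134,371). The side zoom shows the key at (440,490) and the dots from (553,440) to (588,167). I'll fit the plate pose from these.

Run:
```python
from h import *
from scipy.optimize import least_squares
t=np.array([(134,371),(193,446),(239,475),(291,491),(345,491),(398,479),(445,454),(484,416)],float)
s=np.array([(440,490),(553,440),(600,400),(632,352),(646,301),(642,252),(622,208),(588,167)],float)
T=(t+.5)/(60/11)-.5+[215,90]; S=(s+.5)/6-.5+[150,130]
ct,cs=load("top0.npz"),load("side0.npz")
ang=np.radians([72,45,30,15,0,-15,-30,-45])
def pts(p):
    a=ang+np.pi+0  # front is -x of plate; left is +y
    loc=np.c_[-.12*np.cos(ang),.12*np.sin(ang)]
    c,q=np.cos(p[2]),np.sin(p[2])
    return np.c_[loc@np.array([[c,q],[-q,c]])+p[:2],np.full(8,.035)]
for name,L in dict(top=[(ct,T)],side=[(cs,S)],both=[(ct,T),(cs,S)]).items():
    r=least_squares(lambda p:np.concatenate([(proj(c,pts(p))-M).ravel() for c,M in L]),[.6,0,0])
    print(name,r.x,np.degrees(r.x[2]),np.abs(r.fun).max(),r.fun.reshape(-1,2).round(1).tolist() if name!='both' else '')
    print(pts(r.x).round(4).tolist())
```

```text
top [ 0.63614747 -0.0550961   0.09038136] 5.17847040001338 0.1438363607379074 [[0.0, -0.1], [-0.0, 0.1], [0.0, -0.0], [0.0, -0.1], [0.0, 0.1], [-0.0, 0.0], [-0.0, -0.1], [-0.1, 0.1]]
[[0.5889, 0.0552, 0.035], [0.544, 0.0218, 0.035], [0.5272, -0.0047, 0.035], [0.5179, -0.0346, 0.035], [0.5166, -0.0659, 0.035], [0.5235, -0.0965, 0.035], [0.5381, -0.1242, 0.035], [0.5593, -0.1473, 0.035]]
side [ 0.63496099 -0.05323569  0.09762565] 5.593537888531859 0.7302858393547922 [[0.0, -0.7], [0.1, 0.0], [0.1, -0.0], [0.0, 0.1], [-0.0, 0.3], [-0.0, 0.2], [-0.1, -0.1], [-0.2, 0.3]]
[[0.5869, 0.0567, 0.035], [0.5422, 0.0229, 0.035], [0.5257, -0.0037, 0.035], [0.5166, -0.0336, 0.035], [0.5155, -0.0649, 0.035], [0.5226, -0.0954, 0.035], [0.5374, -0.1231, 0.035], [0.5588, -0.146, 0.035]]
both [ 0.63550835 -0.0542188   0.09460237] 5.420316565102354 1.0225092590088707 
[[0.5878, 0.0559, 0.035], [0.543, 0.0222, 0.035], [0.5264, -0.0043, 0.035], [0.5172, -0.0342, 0.035], [0.516, -0.0656, 0.035], [0.523, -0.0961, 0.035], [0.5377, -0.1238, 0.035], [0.5591, -0.1467, 0.035]]
```

Both views agree to 2 mm: the plate is at about (0.636,-0.054) with a yaw of 5.4°. Next I locate the neighbouring objects to check clearance.

Run:
```python
from h import *
c=load("top0.npz")
for n,u,v,z in [("jar",387,194,.139),("tin",385,240,.104),("cups",370,123,.106),("jugtop",273,140,.111),("grinder",107,140,.26),("brush",139,200,.016)]:
    print(n,pix2world(c,u,v,z).round(3))
```

```text
jar [ 0.461 -0.384  0.139]
tin [ 0.323 -0.384  0.104]
cups [ 0.681 -0.349  0.106]
jugtop [ 0.631 -0.05   0.111]
grinder [0.614 0.412 0.26 ]
brush [0.459 0.381 0.016]
```

Call:
servo_tool(moves="0 -0.02 0 0 0 0 1; 0 -0.03 0 0 0 0 1; 0 -0.04 0 0 0 0 1; 0 -0.04 0 0 0 0 1; 0 -0.04 0 0 0 0 1", squeeze=20)

```text
time_s: 0.57
tool_pos: [0.1814, -0.4426, 0.2275]
tool_rot: [-179.7, -0.0, 22.3]
force: [-1.1, 0.6, 1.2]
grip_width: 0.0615
```

Call:
servo_tool(moves="0.035 0.014 -0.002 0 0 0 1; 0.035 0.014 -0.002 0 0 0 1; 0.035 0.014 -0.002 0 0 0 1; 0.035 0.014 -0.002 0 0 0 1")

```text
time_s: 0.9
tool_pos: [0.3168, -0.4294, 0.2299]
tool_rot: [-178.9, 0.5, 21.2]
force: [0.2, -1.7, 0.7]
grip_width: 0.0348
```

Call:
servo_tool(moves="0 0 0 0 0 -0.25 1; 0 0 0 0 0 -0.25 1; 0 0 0 0 0 -0.25 1; 0 0 0 0 0 -0.25 1; 0 0 0 0 0 -0.25 1; 0 0 0 0 0 -0.25 1; 0 0 0 0 0 -0.25 1; 0 0 0 0 0 -0.25 1")

```text
time_s: 1.57
tool_pos: [0.3285, -0.423, 0.2272]
tool_rot: [-179.1, -0.9, 78.8]
force: [0.1, 0.5, -0.3]
grip_width: 0.0006
```

Call:
servo_tool(moves="0.034 0.011 0 0 0 0 1; 0.034 0.011 0 0 0 0 1; 0.034 0.011 0 0 0 0 1; 0.034 0.011 0 0 0 0 1; 0.034 0.011 0 0 0 0 1; 0.034 0.011 0 0 0 0 1; 0.034 0.011 0 0 0 0 1; 0.034 0.011 0 0 0 0 1; 0.034 0.011 0 0 0 0 1; 0.034 0.011 0 0 0 0 1; 0.034 0.011 0 0 0 0 1; 0.034 0.011 0 0 0 0 1")

```text
time_s: 2.57
tool_pos: [0.5384, -0.0424, 0.2277]
tool_rot: [-178.9, -0.6, 77.9]
force: [1.0, -1.4, 0.1]
grip_width: 0.0004
```

Call:
servo_tool(moves="0 0 0 0 0 -0.25 1; 0 0 0 0 0 -0.25 1; 0 0 0 0 0 -0.25 1; 0 0 0 0 0 -0.25 1; 0 0 0 0 0 -0.25 1; 0 0 0 0 0 -0.25 1; 0 0 0 0 0 0 1")

```text
time_s: 3.15
tool_pos: [0.5405, -0.0271, 0.2262]
tool_rot: [-179.8, -1.6, 121.5]
force: [-0.7, -0.8, -0.3]
grip_width: 0.0004
```

Run:
```python
from cell import env
import cv2,numpy as np
o=env.get_obs(); print(o)
for n in("top","side"):
    c=env.read_camera(n); cv2.imwrite(f"pics/{n}1.png",c["img"][:,:,::-1]); np.savez(f"{n}1.npz",**c)
print(env.get_obs()["tool_pos"])
```

```text
{'time_s': 3.15, 'qpos': array([ 39.02613115,   9.55000375, -42.05603195,  97.17176998,
         5.21051104,  76.7462597 ,  27.52604444]), 'joint_velocities': array([-0.12807158, -0.0327236 ,  0.15813061,  0.32581858, -0.1961555 ,
       -0.08681483, -6.1651136 ]), 'effort': array([  0.04220334, -32.39648223,  -3.50536153, -30.67762256,
        -0.12054162,   0.15823578,   1.11802764]), 'tool_pos': array([ 0.54052394, -0.02708169,  0.22620555]), 'tool_rot': array([-179.77082949,   -1.6195885 ,  121.45133504]), 'force': array([-0.68532316, -0.75395908, -0.28913692]), 'wrist_torque': array([ 0.04822768, -0.16080167,  0.0128023 ]), 'grip_width': 0.0004459236299245092}
[ 0.54056998 -0.02725032  0.22626089]
```

View pics/side1.png

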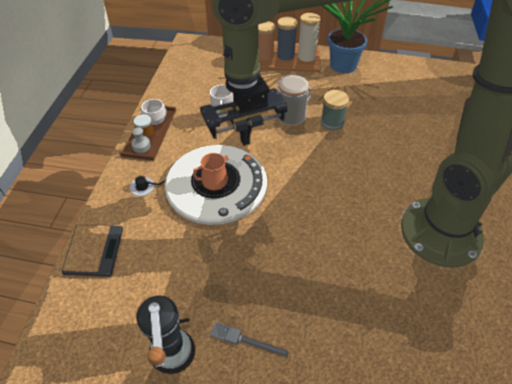

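Call:
servo_tool(moves="0.011 0.02 0 0 -0.05 0 1; 0.011 0.02 0.02 0 0 0 1; 0.011 0.02 0.03 0 0 0 1; 0.011 0.02 0.03 0 0 0 1; 0 0 0.02 0 0 0 1; 0 0 0 0 0 0 1; 0 0 0 0 0 0 1")

```text
time_s: 3.83
tool_pos: [0.5906, 0.0508, 0.1242]
tool_rot: [-179.9, 0.2, 119.3]
force: [0.4, 0.6, 0.7]
grip_width: 0.0005
```

```bash
cat > st.py <<'E'
from cell import env
import numpy as np
from scipy.spatial.transform import Rotation as Ro
def st(tx,ty,tz=None):
    o=env.get_obs(); R=Ro.from_euler('xyz',o["tool_rot"],degrees=True).as_matrix()
    p=o["tool_pos"]; g=p-.008*R[:,2]; tip=p+.011*R[:,2]
    d=np.array([tx-g[0],ty-g[1],0 if tz is None else tz-tip[2]])
    print("t",o["time_s"],"tcp",p.round(4),"rot",o["tool_rot"].round(1),"tip",tip.round(4),"grasp",g.round(4),"F",o["force"].round(2)); print("d world mm",(d*1000).round(1),"tool mm",(R.T@d*1000).round(1),"q",o["qpos"].round(0))
    return o
E
python3 - <<'E'
from st import *
st(.588,.0556,.035)
E
```

```text
t 3.8333 tcp [0.5906 0.0508 0.1242] rot [-179.9    0.2  119.3] tip [0.5906 0.0508 0.1132] grasp [0.5906 0.0508 0.1322] F [0.37 0.62 0.71]
d world mm [ -2.6   4.8 -78.2] tool mm [ 5.6  0.1 78.2] q [ 28.  21. -43.  98.  16.  67.  10.]
```

Call:
servo_tool(moves="0.003 0 0.02 0 0 0 1; 0.003 0 0.02 0 0 0 1; 0 0 0.015 0 0 0 1; 0 0 0.005 0 0 0 1; 0 0 0 0 0 0 1; 0 0 0 0 0 0 1; 0 0 0 0 0 0 1")

```text
time_s: 4.42
tool_pos: [0.5935, 0.0506, 0.0726]
tool_rot: [179.5, 0.7, 118.4]
force: [-0.0, 0.7, 0.0]
grip_width: 0.0007
```

Run:
```python
from st import *
import cv2
st(.588,.0556,.035)
for n,(x,y,w,h) in dict(top=(205,90,130,100),side=(150,120,130,100)).items():
    c=env.read_camera(n); np.savez(f"{n}2.npz",**c)
    cv2.imwrite(f"pics/{n}2z.png",cv2.resize(c["img"][y:y+h,x:x+w,::-1],None,fx=6,fy=6,interpolation=cv2.INTER_CUBIC))
```

```text
t 4.4167 tcp [0.5935 0.0506 0.0726] rot [179.5   0.7 118.4] tip [0.5936 0.0506 0.0616] grasp [0.5934 0.0507 0.0806] F [-0.    0.75  0.05]
d world mm [ -5.4   4.9 -26.6] tool mm [ 7.2 -2.6 26.5] q [ 26.  24. -41. 101.  18.  61.   7.]
```

View pics/side2z.png

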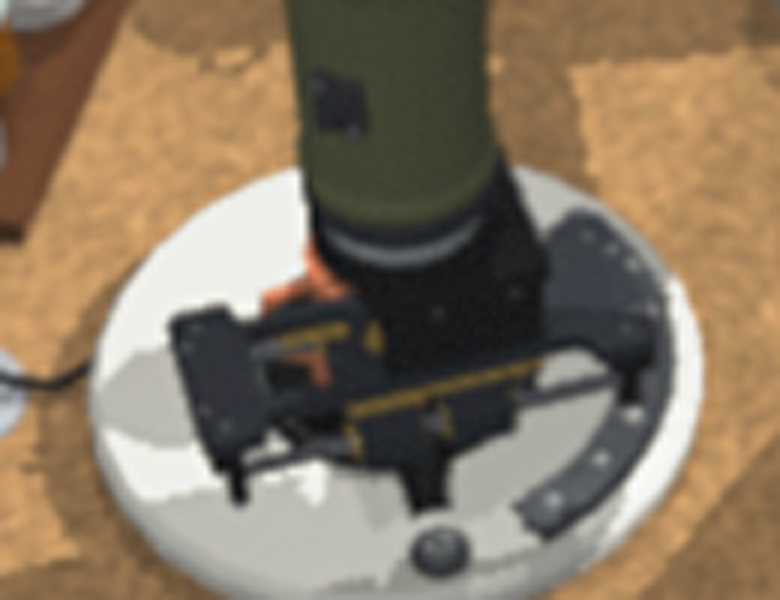

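View pics/top2z.png

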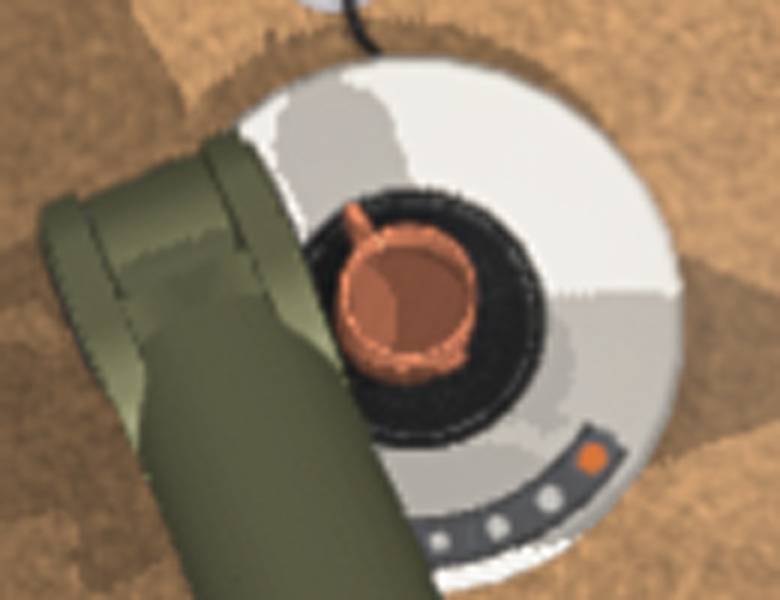

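Both views match the pose estimate. The tip is about 5 mm inward of the key and 27 mm above it. I'll correct the offset and come down.

Call:
servo_tool(moves="0.005 -0.002 0.006 0 0 0 1; 0.003 -0.001 0.006 0 0 0 1; 0 0 0.004 0 0 0 1; 0 0 0 0 0 0 1; 0 0 0 0 0 0 1")

```text
time_s: 4.93
tool_pos: [0.5876, 0.0572, 0.0568]
tool_rot: [179.4, 0.8, 118.4]
force: [0.7, -0.6, 0.8]
grip_width: 0.0007
```

Run:
```python
from st import *
st(.588,.0556,.035)
```

```text
t 4.9333 tcp [0.5876 0.0572 0.0568] rot [179.4   0.8 118.4] tip [0.5878 0.0571 0.0458] grasp [0.5875 0.0572 0.0648] F [ 0.68 -0.56  0.8 ]
d world mm [  0.5  -1.6 -10.8] tool mm [-1.5 -0.4 10.8] q [ 25.  25. -41. 102.  19.  59.   6.]
```

Call:
servo_tool(moves="-0.001 0 0.004 0 0 0 1; 0 0 0.003 0 0 0 1; 0 0 0.002 0 0 0 1; 0 0 0.001 0 0 0 1")

```text
time_s: 5.27
tool_pos: [0.5885, 0.0562, 0.0458]
tool_rot: [179.4, 0.8, 118.4]
force: [-0.3, -0.0, 1.4]
grip_width: 0.0003
```

Run:
```python
from st import *
st(.588,.0556,.035)
```

```text
t 5.2667 tcp [0.5885 0.0562 0.0458] rot [179.4   0.8 118.4] tip [0.5887 0.0561 0.0349] grasp [0.5884 0.0563 0.0538] F [-0.27 -0.01  1.38]
d world mm [-0.4 -0.7  0.1] tool mm [-0.4 -0.7 -0.2] q [ 25.  25. -40. 103.  20.  58.   5.]
```

At the key's top now. I press in 1–2 mm steps and watch the force.

Call:
servo_tool(moves="0 0 0.002 0 0 0 1; 0 0 0.001 0 0 0 1")

```text
time_s: 5.43
tool_pos: [0.5886, 0.0562, 0.043]
tool_rot: [179.4, 0.8, 118.4]
force: [-2.1, -0.8, 4.4]
grip_width: 0.0003
```

Call:
servo_tool(moves="0 0 0.001 0 0 0 1; 0 0 0.001 0 0 0 1")

```text
time_s: 5.6
tool_pos: [0.5886, 0.0562, 0.0417]
tool_rot: [179.4, 0.8, 118.4]
force: [-2.8, -0.2, 5.5]
grip_width: 0.0006
```

Call:
servo_tool(moves="0 0 0.0005 0 0 0 1; 0 0 0 0 0 0 1")

```text
time_s: 5.77
tool_pos: [0.5886, 0.0563, 0.042]
tool_rot: [179.4, 0.8, 118.4]
force: [-1.6, -0.2, 6.0]
grip_width: 0.0005
```

Run:
```python
from st import *
import cv2
st(.588,.0556,.035)
x,y,w,h=150,120,130,100
c=env.read_camera("side")
cv2.imwrite("pics/side3z.png",cv2.resize(c["img"][y:y+h,x:x+w,::-1],None,fx=6,fy=6,interpolation=cv2.INTER_CUBIC))
o=env.get_obs();print(o["force"],o["tool_pos"])
```

```text
t 5.7667 tcp [0.5886 0.0563 0.042 ] rot [179.4   0.8 118.4] tip [0.5888 0.0562 0.031 ] grasp [0.5885 0.0563 0.05  ] F [-1.62 -0.18  5.97]
d world mm [-0.5 -0.7  4. ] tool mm [-0.5 -0.7 -4. ] q [ 25.  26. -40. 103.  20.  58.   5.]
[-2.24762476 -0.11266723  5.49186904] [0.58858362 0.05628333 0.04205275]
```

View pics/side3z.png

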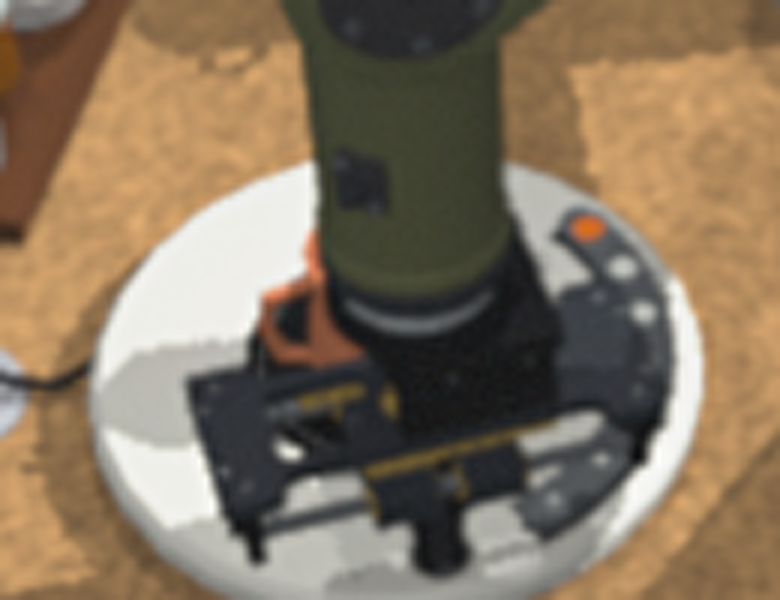

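The force held at 5.5–6 N with the tip at z≈0.031, so the key is past 4 mm and switched on. The picture shows the fingers on the key at (440,550). Now I let go by lifting, then move to above dot 1.

Call:
servo_tool(moves="0 0 -0.01 0 0 0 1; 0 0 -0.012 0 0 0 1; 0 0 -0.012 0 0 0 1; -0.001 -0.008 0 0 0 0 1; -0.002 -0.016 0 0 0 0 1; -0.002 -0.016 0 0 0 0 1; -0.002 -0.012 0 0 0 0 1; 0 0 0 0 0 -0.19 1; 0 0 0 0 0 -0.19 1; 0 0 0 0 0 -0.19 1; 0 0 0 0 0 -0.19 1; 0 0 0 0 0 0 1; 0 0 0 0 0 0 1")

```text
time_s: 6.9
tool_pos: [0.541, 0.02, 0.0813]
tool_rot: [179.8, 1.4, 140.9]
force: [0.3, 0.1, -0.3]
grip_width: 0.0005
```

Run:
```python
from st import *
st(.543,.0220,.035)
```

```text
t 6.9 tcp [0.541  0.02   0.0813] rot [179.8   1.4 140.9] tip [0.5413 0.0198 0.0703] grasp [0.5409 0.0201 0.0893] F [ 0.3   0.08 -0.33]
d world mm [  2.1   1.9 -35.3] tool mm [ 0.4  2.7 35.3] q [ 35.  17. -46. 108.  16.  59.  33.]
```

Call:
servo_tool(moves="0 0.002 0.01 0 0.05 0 1; 0 0.001 0.008 0 0 0 1; 0 0 0.006 0 0 0 1; 0 0 0 0 0 0 1; 0 0 0 0 0 0 1")

```text
time_s: 7.32
tool_pos: [0.5425, 0.0215, 0.0563]
tool_rot: [179.8, -0.0, 140.3]
force: [-0.9, -1.0, 0.2]
grip_width: 0.0002
```

Run:
```python
from st import *
import cv2
st(.543,.0220,.035)
for n,(x,y,w,h) in dict(side=(150,120,130,100)).items():
    c=env.read_camera(n)
    cv2.imwrite(f"pics/{n}4z.png",cv2.resize(c["img"][y:y+h,x:x+w,::-1],None,fx=6,fy=6,interpolation=cv2.INTER_CUBIC))
```

```text
t 7.3167 tcp [0.5425 0.0215 0.0563] rot [179.8  -0.  140.3] tip [0.5425 0.0215 0.0453] grasp [0.5425 0.0215 0.0643] F [-0.85 -1.01  0.23]
d world mm [  0.5   0.5 -10.3] tool mm [-0.   0.7 10.3] q [ 34.  21. -45. 108.  17.  58.  32.]
```

View pics/side4z.png

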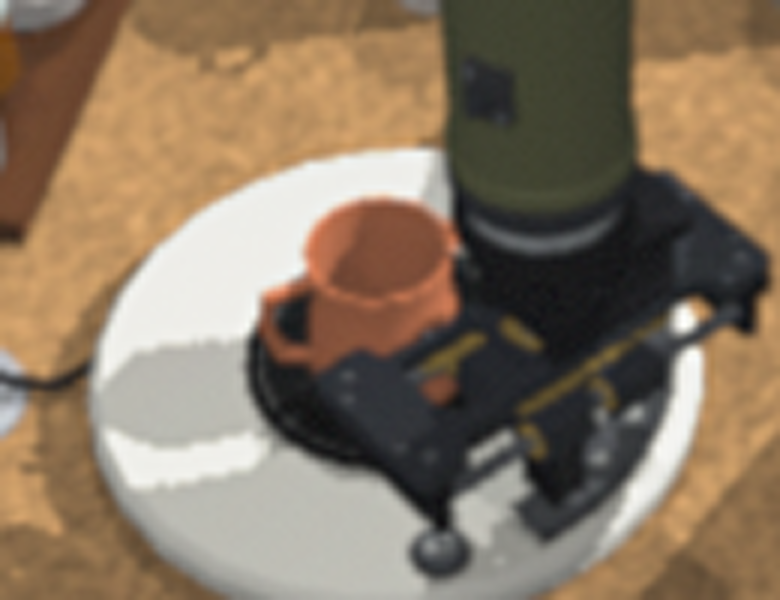

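The tip is 10 mm above dot 1, and the gripper body clears both the jug and the key. I'm lowering onto the strip.

Call:
servo_tool(moves="0 0 0.004 0 0 0 1; 0 0 0.003 0 0 0 1; 0 0 0.002 0 0 0 1; 0 0 0.002 0 0 0 1; 0 0 0.001 0 0 0 1")

```text
time_s: 7.78
tool_pos: [0.5429, 0.0219, 0.0444]
tool_rot: [179.8, 0.1, 140.3]
force: [-1.1, 0.1, 3.5]
grip_width: 0.0005
```

Run:
```python
from st import *
st(.543,.0220,.033)
```

```text
t 7.7833 tcp [0.5429 0.0219 0.0444] rot [1.798e+02 1.000e-01 1.403e+02] tip [0.5429 0.0219 0.0334] grasp [0.5429 0.0219 0.0524] F [-1.07  0.11  3.5 ]
d world mm [ 0.1  0.1 -0.4] tool mm [-0.   0.2  0.4] q [ 34.  21. -45. 109.  18.  57.  31.]
```

Light contact at dot 1 (about 2 mm deep, 3 N). I'll plan each stroke chunk along the arc from the measured pose.

```bash
cat > plan.py <<'E'
import sys
from st import *
def plan(th1,yaw1,n,ztip=.0327):
    C=np.array([.6356,-.0544]);py=np.radians(5.35)
    o=st(.6356-.12*np.cos(np.radians(th1)-py),-.0544+.12*np.sin(np.radians(th1)-py),ztip)
    R=Ro.from_euler('xyz',o["tool_rot"],degrees=True).as_matrix(); g=o["tool_pos"]-.008*R[:,2]; tip=o["tool_pos"]+.011*R[:,2]
    v=g[:2]-C; th0=np.degrees(np.pi-np.arctan2(v[1],v[0])+py)  # angle left of front
    if th0>180: th0-=360
    r0=np.hypot(*v); print("theta",th0.round(1),"r",(r0*1e3).round(1))
    yaw0=o["tool_rot"][2]%360; dy=(yaw1-yaw0)
    fix=np.array([-(o["tool_rot"][0]%360-180),0])
    P=g[:2]
    for i in range(1,n+1):
        f=i/n; th=np.radians(th0+(th1-th0)*f); r=r0+(.12-r0)*min(1,2*f)
        Q=C+r*np.array([-np.cos(th-py),np.sin(th-py)]); d=Q-P; P=Q
        y=np.radians(yaw0+dy*(i-1)/n)
        print(round(d[0]*np.cos(y)+d[1]*np.sin(y),4),round(d[0]*np.sin(y)-d[1]*np.cos(y),4),round(-(ztip-tip[2])*-1/n*-1*-1 if 0 else (tip[2]-ztip)/n,4),0,0,round(-np.radians(dy)/n/.5,3),1)
plan(*map(float,sys.argv[1:3]),int(sys.argv[3]))
E
python3 plan.py 30 150 7
```

```text
t 7.7833 tcp [0.5429 0.0219 0.0444] rot [1.798e+02 1.000e-01 1.403e+02] tip [0.5429 0.0219 0.0334] grasp [0.5429 0.0219 0.0524] F [-1.07  0.11  3.5 ]
d world mm [-16.3 -26.2  -0.7] tool mm [ -4.1 -30.6   0.7] q [ 34.  21. -45. 109.  18.  57.  31.]
theta 44.8 r 120.1
-0.0001 -0.0044 0.0001 0 0 -0.048 1
-0.0002 -0.0044 0.0001 0 0 -0.048 1
-0.0002 -0.0044 0.0001 0 0 -0.048 1
-0.0003 -0.0044 0.0001 0 0 -0.048 1
-0.0003 -0.0044 0.0001 0 0 -0.048 1
-0.0004 -0.0044 0.0001 0 0 -0.048 1
-0.0004 -0.0044 0.0001 0 0 -0.048 1
```

Call:
servo_tool(moves="0 -0.0045 0.0005 0 0 -0.05 1; 0 -0.0045 0.0005 0 0 -0.05 1; 0 -0.0045 0.0005 0 0 -0.05 1")

```text
time_s: 8.03
tool_pos: [0.538, 0.0147, 0.0448]
tool_rot: [179.4, 0.3, 144.9]
force: [1.1, 1.1, 2.4]
grip_width: 0.0005
```

```bash
python3 plan.py 30 150 4
```

```text
t 8.0333 tcp [0.538  0.0147 0.0448] rot [179.4   0.3 144.9] tip [0.5381 0.0147 0.0338] grasp [0.5379 0.0146 0.0528] F [1.11 1.05 2.41]
d world mm [-11.4 -19.   -1.1] tool mm [ -1.6 -22.1   0.9] q [ 36.  21. -46. 110.  18.  56.  37.]
theta 40.6 r 119.6
0.0001 -0.0055 0.0003 0 0 -0.044 1
-0.0 -0.0055 0.0003 0 0 -0.044 1
-0.0004 -0.0055 0.0003 0 0 -0.044 1
-0.0005 -0.0055 0.0003 0 0 -0.044 1
```

Call:
servo_tool(moves="0 -0.006 0.001 0 0 -0.04 1; 0 -0.006 0.001 0 0 -0.04 1; 0 -0.006 0.001 0 0 -0.04 1; -0.0005 -0.006 0.001 0 0 -0.04 1")

```text
time_s: 8.37
tool_pos: [0.5302, -0.0012, 0.044]
tool_rot: [178.8, 0.8, 149.9]
force: [0.7, 2.0, 3.7]
grip_width: 0.0003
```

```bash
python3 plan.py 15 160 7
```

```text
t 8.3667 tcp [ 0.5302 -0.0012  0.044 ] rot [178.8   0.8 149.9] tip [ 0.5305 -0.0011  0.033 ] grasp [ 0.5301 -0.0013  0.052 ] F [0.74 2.   3.69]
d world mm [-12.8 -33.   -0.3] tool mm [ -5.5 -34.9  -0.4] q [ 39.  20. -47. 112.  17.  55.  44.]
theta 32.1 r 118.1
0.0001 -0.0051 0.0 0 0 -0.05 1
0.0 -0.0051 0.0 0 0 -0.05 1
-0.0001 -0.0051 0.0 0 0 -0.05 1
-0.0004 -0.0051 0.0 0 0 -0.05 1
-0.0008 -0.005 0.0 0 0 -0.05 1
-0.0008 -0.005 0.0 0 0 -0.05 1
-0.0009 -0.005 0.0 0 0 -0.05 1
```

Call:
servo_tool(moves="0.001 -0.006 0.0005 0.01 0.007 -0.05 1; 0.0005 -0.006 0.0005 0.01 0.007 -0.05 1; 0.0005 -0.006 0.0005 0.01 0.007 -0.05 1; 0 -0.006 0.0005 0.01 0.007 -0.05 1")

```text
time_s: 8.7
tool_pos: [0.5219, -0.0183, 0.045]
tool_rot: [179.6, 0.5, 156.1]
force: [1.2, 1.2, 1.5]
grip_width: 0.0002
```

```bash
python3 plan.py 15 160 4
```

```text
t 8.7 tcp [ 0.5219 -0.0183  0.045 ] rot [179.6   0.5 156.1] tip [ 0.5221 -0.0182  0.034 ] grasp [ 0.5218 -0.0183  0.053 ] F [1.2  1.17 1.48]
d world mm [ -4.5 -16.   -1.3] tool mm [ -2.3 -16.5   1.2] q [ 42.  19. -48. 112.  17.  55.  52.]
theta 23.0 r 119.3
-0.0002 -0.0042 0.0003 0 0 -0.034 1
-0.0003 -0.0042 0.0003 0 0 -0.034 1
-0.0007 -0.0041 0.0003 0 0 -0.034 1
-0.0007 -0.0041 0.0003 0 0 -0.034 1
```

Call:
servo_tool(moves="0.0005 -0.006 0.0015 0.005 0.005 -0.04 1; 0 -0.006 0.0015 0.005 0.005 -0.04 1; 0 -0.006 0.001 0 0 -0.04 1; 0 -0.006 0.001 0 0 -0.04 1")

```text
time_s: 9.03
tool_pos: [0.5174, -0.0361, 0.0433]
tool_rot: [179.4, 0.7, 161.0]
force: [0.7, 2.6, 4.5]
grip_width: 0.0001
```

```bash
python3 plan.py 0 170 7
```

```text
t 9.0333 tcp [ 0.5174 -0.0361  0.0433] rot [179.4   0.7 161. ] tip [ 0.5175 -0.0361  0.0323] grasp [ 0.5172 -0.0362  0.0513] F [0.72 2.64 4.47]
d world mm [ -1.1 -29.4   0.4] tool mm [ -8.5 -28.2  -0.6] q [ 45.  19. -49. 113.  17.  55.  59.]
theta 14.1 r 119.8
-0.0007 -0.0041 -0.0001 0 0 -0.045 1
-0.0008 -0.0041 -0.0001 0 0 -0.045 1
-0.0009 -0.0041 -0.0001 0 0 -0.045 1
-0.0009 -0.0041 -0.0001 0 0 -0.045 1
-0.001 -0.0041 -0.0001 0 0 -0.045 1
-0.0011 -0.0041 -0.0001 0 0 -0.045 1
-0.0011 -0.0041 -0.0001 0 0 -0.045 1
```

Call:
servo_tool(moves="-0.0005 -0.005 0.0005 0.005 0.005 -0.045 1; -0.0005 -0.005 0.0005 0.005 0.005 -0.045 1; -0.001 -0.005 0.0005 0.005 0.005 -0.045 1; -0.001 -0.005 0.0005 0 0 -0.045 1")

```text
time_s: 9.37
tool_pos: [0.5179, -0.0519, 0.0442]
tool_rot: [179.5, 0.7, 166.6]
force: [-0.7, 1.9, 3.3]
grip_width: 0.0005
```

```bash
python3 plan.py 0 170 4
```

```text
t 9.3667 tcp [ 0.5179 -0.0519  0.0442] rot [179.5   0.7 166.6] tip [ 0.5181 -0.0518  0.0332] grasp [ 0.5178 -0.0519  0.0521] F [-0.72  1.93  3.25]
d world mm [ -1.7 -13.7  -0.5] tool mm [ -1.5 -13.7   0.4] q [ 47.  19. -49. 112.  17.  55.  66.]
theta 6.6 r 117.8
0.0003 -0.0035 0.0001 0 0 -0.03 1
0.0002 -0.0036 0.0001 0 0 -0.03 1
-0.0009 -0.0033 0.0001 0 0 -0.03 1
-0.0009 -0.0033 0.0001 0 0 -0.03 1
```

Call:
servo_tool(moves="0.001 -0.005 0.001 0.005 0.005 -0.04 1; 0.001 -0.005 0.001 0.005 0.005 -0.04 1; 0 -0.005 0.001 0 0 -0.04 1; 0 -0.005 0.001 0 0 -0.04 1")

```text
time_s: 9.7
tool_pos: [0.5165, -0.0668, 0.0432]
tool_rot: [179.5, 0.9, 171.6]
force: [-0.5, 3.0, 4.4]
grip_width: 0.0003
```

```bash
python3 plan.py -15 180 7
```

```text
t 9.7 tcp [ 0.5165 -0.0668  0.0432] rot [179.5   0.9 171.6] tip [ 0.5167 -0.0667  0.0322] grasp [ 0.5164 -0.0668  0.0512] F [-0.49  3.02  4.41]
d world mm [  6.7 -29.3   0.5] tool mm [-11.  -28.   -0.6] q [ 49.  20. -50. 112.  18.  55.  72.]
theta -0.6 r 119.9
-0.0011 -0.0042 -0.0001 0 0 -0.042 1
-0.0012 -0.0041 -0.0001 0 0 -0.042 1
-0.0012 -0.0041 -0.0001 0 0 -0.042 1
-0.0013 -0.0041 -0.0001 0 0 -0.042 1
-0.0014 -0.0041 -0.0001 0 0 -0.042 1
-0.0015 -0.0041 -0.0001 0 0 -0.042 1
-0.0015 -0.004 -0.0001 0 0 -0.042 1
```

Call:
servo_tool(moves="-0.001 -0.005 0.0005 0.005 0.005 -0.045 1; -0.001 -0.005 0.0005 0.005 0.005 -0.045 1; -0.001 -0.005 0.0005 0.005 0.005 -0.045 1; -0.001 -0.005 0.0005 0 0 -0.045 1")

```text
time_s: 10.03
tool_pos: [0.5207, -0.0825, 0.0437]
tool_rot: [179.7, 0.7, 177.1]
force: [-1.1, 2.3, 4.6]
grip_width: 0.0001
```

```bash
python3 plan.py -15 180 4
```

```text
t 10.0333 tcp [ 0.5207 -0.0825  0.0437] rot [179.7   0.7 177.1] tip [ 0.5208 -0.0824  0.0327] grasp [ 0.5206 -0.0825  0.0517] F [-1.06  2.25  4.59]
d world mm [  2.5 -13.6   0. ] tool mm [ -3.2 -13.5  -0.1] q [ 51.  21. -50. 111.  19.  56.  79.]
theta -8.4 r 118.4
-0.0003 -0.0035 -0.0 0 0 -0.025 1
-0.0003 -0.0035 -0.0 0 0 -0.025 1
-0.0011 -0.0033 -0.0 0 0 -0.025 1
-0.0012 -0.0032 -0.0 0 0 -0.025 1
```

Call:
servo_tool(moves="0 -0.005 0.0005 0.005 0.005 -0.04 1; 0 -0.005 0.0005 0.005 0.005 -0.04 1; -0.001 -0.005 0.0005 0 0 -0.04 1; -0.001 -0.005 0.0005 0 0 -0.04 1")

```text
time_s: 10.37
tool_pos: [0.5246, -0.0996, 0.0436]
tool_rot: [179.8, 0.6, -177.8]
force: [-0.7, 1.6, 4.4]
grip_width: 0.0005
```

```bash
python3 plan.py -30 190 7
```

```text
t 10.3667 tcp [ 0.5246 -0.0996  0.0436] rot [ 179.8    0.6 -177.8] tip [ 0.5247 -0.0995  0.0326] grasp [ 0.5245 -0.0996  0.0516] F [-0.72  1.58  4.44]
d world mm [ 13.2 -24.3   0.1] tool mm [-12.3 -24.7  -0.1] q [ 52.  22. -51. 110.  20.  56.  85.]
theta -16.8 r 119.9
-0.0014 -0.0037 -0.0 0 0 -0.039 1
-0.0014 -0.0037 -0.0 0 0 -0.039 1
-0.0015 -0.0037 -0.0 0 0 -0.039 1
-0.0016 -0.0036 -0.0 0 0 -0.039 1
-0.0016 -0.0036 -0.0 0 0 -0.039 1
-0.0017 -0.0036 -0.0 0 0 -0.039 1
-0.0017 -0.0036 -0.0 0 0 -0.039 1
```

Call:
servo_tool(moves="-0.0015 -0.005 0.0005 0 0.005 -0.04 1; -0.0015 -0.005 0.0005 0 0.005 -0.04 1; -0.0015 -0.005 0.0005 0 0.005 -0.04 1; -0.0015 -0.0045 0.0005 0 0 -0.04 1")

```text
time_s: 10.7
tool_pos: [0.5327, -0.1167, 0.0428]
tool_rot: [179.7, 0.2, -172.8]
force: [-1.4, 3.3, 5.3]
grip_width: 0.0003
```

```bash
python3 plan.py -30 190 3
```

```text
t 10.7 tcp [ 0.5327 -0.1167  0.0428] rot [ 179.7    0.2 -172.8] tip [ 0.5327 -0.1167  0.0318] grasp [ 0.5327 -0.1168  0.0508] F [-1.39  3.28  5.34]
d world mm [ 5.1 -7.   0.9] tool mm [-4.2 -7.6 -0.9] q [ 53.  24. -51. 108.  21.  58.  90.]
theta -25.9 r 120.4
-0.0014 -0.0025 -0.0003 0 0 -0.033 1
-0.0013 -0.0026 -0.0003 0 0 -0.033 1
-0.0012 -0.0026 -0.0003 0 0 -0.033 1
```

Call:
servo_tool(moves="-0.0015 -0.004 0 0 0 -0.04 1; -0.0015 -0.004 0 0 0 -0.04 1; -0.0015 -0.004 0 0 0 -0.04 1")

```text
time_s: 10.95
tool_pos: [0.5393, -0.1278, 0.0429]
tool_rot: [179.7, 0.2, -169.0]
force: [-2.3, 2.4, 4.8]
grip_width: 0.0001
```

```bash
python3 plan.py -45 203 8
```

```text
t 10.95 tcp [ 0.5393 -0.1278  0.0429] rot [ 179.7    0.2 -169. ] tip [ 0.5393 -0.1277  0.0319] grasp [ 0.5393 -0.1279  0.0509] F [-2.31  2.37  4.81]
d world mm [ 19.8 -18.9   0.8] tool mm [-15.8 -22.4  -0.9] q [ 54.  25. -51. 107.  22.  58.  95.]
theta -32.0 r 121.1
-0.0018 -0.0029 -0.0001 0 0 -0.052 1
-0.0018 -0.0029 -0.0001 0 0 -0.052 1
-0.0018 -0.0029 -0.0001 0 0 -0.052 1
-0.0018 -0.0029 -0.0001 0 0 -0.052 1
-0.0016 -0.003 -0.0001 0 0 -0.052 1
-0.0016 -0.003 -0.0001 0 0 -0.052 1
-0.0016 -0.003 -0.0001 0 0 -0.052 1
-0.0016 -0.003 -0.0001 0 0 -0.052 1
```

Call:
servo_tool(moves="-0.002 -0.004 0 0 0 -0.05 1; -0.002 -0.004 0 0 0 -0.05 1; -0.002 -0.004 0 0 0 -0.05 1; -0.002 -0.004 0 0 0 -0.05 1")

```text
time_s: 11.28
tool_pos: [0.5505, -0.1425, 0.0426]
tool_rot: [179.6, 0.1, -162.8]
force: [-1.7, 2.3, 4.5]
grip_width: -0.0
```

```bash
python3 plan.py -45 200 4
```

```text
t 11.2833 tcp [ 0.5505 -0.1425  0.0426] rot [ 1.796e+02  1.000e-01 -1.628e+02] tip [ 0.5505 -0.1425  0.0316] grasp [ 0.5505 -0.1426  0.0506] F [-1.72  2.31  4.52]
d world mm [ 8.6 -4.2  1.1] tool mm [-6.9 -6.5 -1.2] q [ 54.  27. -51. 105.  24.  60. 101.]
theta -40.7 r 122.6
-0.0023 -0.0014 -0.0003 0 0 -0.024 1
-0.0023 -0.0013 -0.0003 0 0 -0.024 1
-0.0011 -0.002 -0.0003 0 0 -0.024 1
-0.0012 -0.002 -0.0003 0 0 -0.024 1
```

Call:
servo_tool(moves="-0.0035 -0.002 -0.0005 0 0 -0.03 1; -0.0035 -0.002 -0.0005 0 0 0 1; -0.002 -0.002 -0.0005 0 0 0 1")

```text
time_s: 11.53
tool_pos: [0.5602, -0.1477, 0.0434]
tool_rot: [179.6, -0.1, -161.8]
force: [-2.8, 1.7, 3.8]
grip_width: -0.0002
```

```bash
python3 plan.py -45 200 2
```

```text
t 11.5333 tcp [ 0.5602 -0.1477  0.0434] rot [ 1.796e+02 -1.000e-01 -1.618e+02] tip [ 0.5602 -0.1476  0.0324] grasp [ 0.5602 -0.1477  0.0514] F [-2.78  1.69  3.81]
d world mm [-1.2  0.9  0.3] tool mm [ 0.9  1.3 -0.3] q [ 54.  29. -51. 103.  25.  60. 102.]
theta -45.7 r 119.9
0.0005 0.0006 -0.0001 0 0 -0.032 1
0.0004 0.0006 -0.0001 0 0 -0.032 1
```

On dot 7. I let it settle and check before handing in.

Call:
servo_tool(moves="0 0 0 0 0 0 1; 0 0 0 0 0 0 1; 0 0 0 0 0 0 1; 0 0 0 0 0 0 1; 0 0 0 0 0 0 1; 0 0 0 0 0 0 1")

```text
time_s: 12.03
tool_pos: [0.5609, -0.1482, 0.0435]
tool_rot: [179.7, -0.1, -161.9]
force: [-2.1, 0.8, 4.7]
grip_width: 0.0006
```

Run:
```python
from st import *
import cv2
F=[]
for i in range(6):
    for n in("side","top"):
        c=env.read_camera(n); F.append(env.get_obs()["force"])
        x,y,w,h=150,120,130,100
        if i==5:
            if n=="side": cv2.imwrite("pics/side9z.png",cv2.resize(c["img"][y:y+h,x:x+w,::-1],None,fx=6,fy=6,interpolation=cv2.INTER_CUBIC))
            else: cv2.imwrite("pics/top9.png",c["img"][:,:,::-1])
print(np.mean(F,0))
st(.5593,-.147,.0327)
```

```text
[-1.60482399  1.60702292  4.1387733 ]
t 12.6333 tcp [ 0.5609 -0.1482  0.0434] rot [ 1.797e+02 -1.000e-01 -1.619e+02] tip [ 0.5609 -0.1481  0.0324] grasp [ 0.5609 -0.1482  0.0514] F [-1.47  1.35  3.18]
d world mm [-1.6  1.2  0.3] tool mm [ 1.2  1.7 -0.3] q [ 54.  29. -51. 103.  25.  60. 102.]
```

View pics/side9z.png

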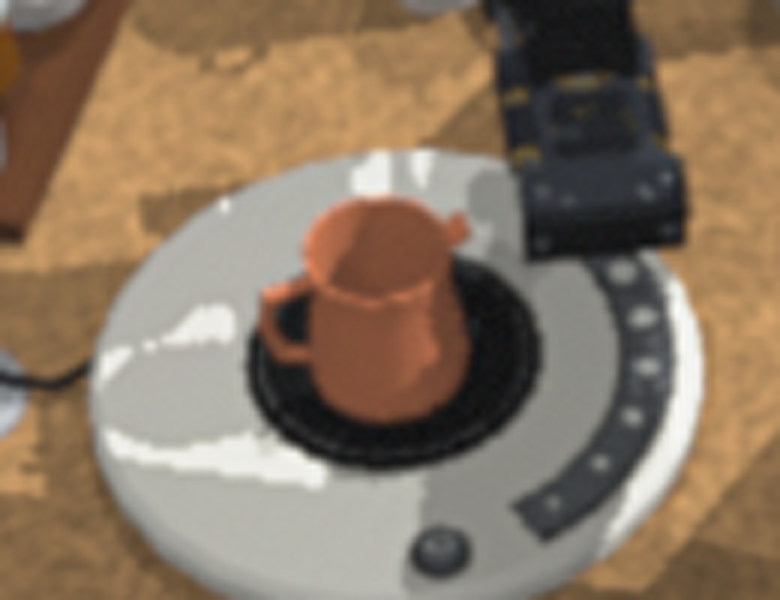

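View pics/top9.png

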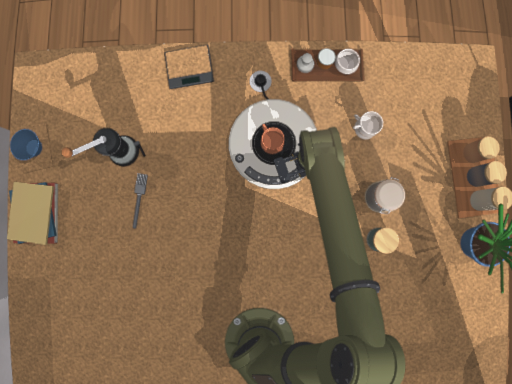

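The side view shows the key released at (440,550), the jug unmoved and the gripper over the orange dot. The top view shows the cups, jar, tin and brush where they stood. The fingertips are within 2 mm of the dot with a steady 4 N or so, so I hand in.

```bash
python3 -c "
from cell import env
print(env.sign_off()); o=env.get_obs(); print(o['time_s'],o['tool_pos'],o['force'])"
```

```text
the job is handed in; nothing more can be done
None
the job is handed in; nothing more can be done
```

I pressed the power key with the closed fingertips to about 4 mm, at 5.5–6 N, and let it go. I then touched dot 1 and drew the fingertips along the arc over every dot to the orange one. I handed in at about 12.6 s with the fingertips still resting on the orange dot.

- **Stroke:** the measured vertical force stayed between 1.5 and 5.3 N, with the strip pressed about 1–3.4 mm. The path was never more than 3 mm off the strip's centre line.
- **Last check:** the fingertips were about 2 mm from the estimated centre of the orange dot, pressing with about 4 N on average. In the pictures the key looked released, and the jug, cups, jar, tin and brush were standing where they began.
- **Disagreements:** the two cameras placed the plate 2 mm apart, so I used the average. Dot 7 itself was hidden under the gripper, so that 2 mm rests on the calibration. I could not read the key and strip depths directly; they come from fingertip height and force. The force readings wander by about 1 N.

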